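# Turn the pump cover over and seat it on the pump body

### The arm

A 7-joint arm with a two-finger parallel gripper is mounted at the origin on the work surface. World frame = base frame: x ahead of the robot, y to its left, z up, the work surface at z = 0. Lengths are in m, angles in rad, forces in N, time in s.
With the tool pointing down it reaches from about 0.425 to 0.975 m from the base axis. Payload 16.7 kg.
Tool frame: the origin (TCP) lies at the very end of the fingers, on their centre line; the grasp point (between the pads) lies 19 mm behind it; z points along the fingers, y is the line along which they close (so a half turn about z gives the same grasp; the last joint's range is limited). The gripper opens to 85 mm and grips with 20 to 120 N. Pads are 22 mm wide; open, the fingers measure 114 mm over their backs; the gripper's body (76 mm by 85 mm) begins 54 mm behind the grasp point. The pads swing forward as they close: fully open they stand 13 mm farther back than shut.
Start: joints at [1.123, 0.426, 0.074, 1.606, -0.034, 1.111, -0.067], TCP at [0.198, -0.645, 0.231] pointing down, gripper open.
Joint ranges: [-2.85, 2.85], [-0.5, 2.14], [-1.23, 1.37], [0.21, 2.46], [-1.02, 4.16], [0.16, 2.05], [-2.73, 2.73]. Speed limits (rad/s): [1.89, 1.89, 2.39, 2.39, 3.01, 3.01, 3.01].

### API

Orientations are given as a rotation vector (axis times angle).
In Python, from station import * gives the robot as it stands.
- The arm moves only by the tool step_arm, never from a script. Its argument "targets" is a list of rows, each a list of 3 entries, a list of its own where there are three numbers: the opening, from 0 (shut) to 1 (fully open), then the shift along the tool's x, y, z in m, then the turn, a rotation vector about the tool's x, y, z in degrees. A call has 1 to 8 rows; each row is the pose to reach, as a shift and turn from the pose commanded when the call began, along the tool's axes at that moment; what a row does not reach only later rows make up. A row lasts 1/8 s, in which the tool goes at most 62.5 mm and 10.7 degrees, less where a joint would pass 70% of its speed; a pose out of reach is approached as far as the arm can. A call with a gripper value outside its range is refused whole. The fingers move at their own pace and stop on an object; "squeeze" is the grip in N (left out, the last holds). Time passes only in rows, so rows that repeat a pose let the fingers close. It gives the time, the measured TCP pose, the force, the opening and the grip force at its end, in the units of the state.
- state(): the state, without advancing time (a new reading comes with each control period).
- camera(name): name is "scene" or "top" or "wrist"; returns a dict with "frame" (384x512x3 uint8, red, green, blue), "z_map" (384x512 float32, m along the optical axis (not along the pixel's ray), 0 where there is no reading), "vertical_fov" (degrees; the focal length in pixels is half the picture's height over the tangent of half this angle, whatever the lens; pixels are square), "cx", "cy" (the principal point, pixels), "k1" (the pictures are not rectified: a ray, as slopes to the right and down, at radius r is drawn at 1 + k1 r^2 times it, then the intrinsics apply), "rvec" (rotation vector, rad) and "tvec" (3), from world to camera coordinates, as OpenCV has them. Camera axes: x right, y down, z forward; pixel columns grow to the right and rows downward; lengths in m; the calibration is good to about 2 mm. A picture is of the moment at which its call begins.
- job_done(): hands the job in; it is judged then, once.
The state is a dict: "time_s": time; "joint_pos": joint angles; "qvel": joint speeds; "tau": joint torques, N m; "tcp_pos": TCP position; "orientation": TCP orientation; "force": force on the tool from outside, world axes, zero at the start; "moment": the same for the moment, N m; "finger_gap": opening from 0.0 (shut) to 1.0 (fully open); "grip_force": force on a finger pad.
Only numpy, scipy, OpenCV 4.12 (cv2) and the standard library are available. Lean on these libraries where they do the work, as an engineer would, in place of code of your own. Each camera call takes 0.05 s, during which the arm holds its last target. There are 200 camera calls.

### The job

The aluminium pump cover lies wrong side up, on its round boss. Turn it over so that the boss faces up (the grooved wooden stand can hold it on end while you change grip) and seat it fully home on the two dowel pins of the grey pump body. Never let the cover drop or fall over, and leave the jar, the bearing and the pulley where they are.

Things in the scene. Friction and masses are not known exactly. Their poses are not given: they have to be found in the camera images.
- cover: Loose aluminium cover, 0.15-0.31 kg: plate 100 (own x) x 60 (own y) x 12 mm with a round boss 40 mm across, 10 mm high, in the middle of its outer face. Origin: centre of the boss's flat end; own z runs from boss to plate: boss z 0-10, plate z 10-22 mm. It starts lying on the boss, own z up, plate 10-22 mm above the table.
- inner_face (a point): Centre of the cover's flat inner (seating) face, at own z = 22 mm of the cover; axes as the cover's. Two round holes 12 mm across go right through the plate at own (x, y) = (+35, +13) and (-35, -13) mm: it fits the pins only with this face down, and then either way round (half a turn about z is the same).
- pump_body: Grey cast pump body, fixed to the table. Origin: under its centre at table level, own z up. Foot flange 120 (own x) x 80 (own y) x 10 mm, with screw heads to 15 mm; above it a narrower neck 90 (x) x 44 (y) mm up to its flat top at 55 mm.
- seat (a point): Centre of the pump body's flat top, 55 mm above the table; axes as the pump body's. Two steel pins stand on the top at (x, y) = (+35, -13) and (-35, +13) mm: 8 mm across, 9 mm high, the upper 4 mm tapering to 3 mm. The seated cover has its long side along x, its inner face at this point, its origin 22 mm above, and overhangs the neck 8 mm on each long side, 5 mm at the ends.
- stand: Wooden stand fixed to the table, 90 (own x) x 110 (own y) mm, about 37 mm high. Origin: under its centre at table level, own z up. A V groove runs along own y, right through, over the centre line.
- groove (a point): Centre of the groove's floor, 8 mm above the table; axes as the stand's. The groove is about 13 mm wide at the floor, 20 mm at the mouth (each side leans out 7 degrees) and 28 mm deep. The cover can stand in it on a 60 mm end, plate upright, leaning at most about 7 degrees; it then reaches 108 mm above the table and its boss clears the stand.
- jar: Loose glass jar with a steel lid, 52 mm across, 85 mm high, near one end of the cover (bystander). Origin: centre of its underside.
- bearing: Loose steel bearing ring, 56 mm outside, 28 mm bore, 15 mm high, near the other end of the cover (bystander). Origin: centre of its underside.
- pulley: Loose dark steel pulley, 60 mm across, 36 mm high, between the robot and the work (bystander). Origin: centre of its underside.
There are look-alikes about, which are no part of the job. Of the things shaped like the cover, the aluminium one is meant. Several things have the shape of the pump_body; the one meant has the colours described above.

How it is judged:
On the way, in this order (a step that is already met when the one before it is completed fails the run):
1. the cover is turned over, boss upward, within about 15 degrees of level (angle between cover's own z axis and vertical above 2.88 rad), for 0.1 s.
2. the cover is home on both pins of the pump body (angle between cover's own z axis and vertical above 3.08 rad and z of cover in the frame of seat below 0.0245 m and horizontal distance between cover and seat below 0.005 m and angle between the x axis of cover and the x axis of pump_body, either way round below 0.12 rad), for 0.2 s.
At the end, for the whole second after the job is handed in: The cover lies at rest on the pump body, boss up and level within about 3.5 degrees, both pins in its holes: its inner face on the flat top within 2.5 mm, centred within 5 mm and in line within 7 degrees (either way round) (all of step 2 and z of cover in the frame of seat above 0.019 m and linear speed of cover below 0.02 m/s); the robot touches nothing.
It fails at once if the cover is dropped or falls over (faster than 0.6 m/s with no finger on it) (linear speed of cover above 0.6 m/s and contact force between the fingers and cover below 0.1 N).
It fails at once if the jar is moved more than 20 mm (distance of jar from where it was at the start of the episode above 0.02 m).
It fails at once if the bearing is moved more than 20 mm (distance of bearing from where it was at the start of the episode above 0.02 m).
It fails at once if the pulley is moved more than 20 mm (distance of pulley from where it was at the start of the episode above 0.02 m).
It also fails if it takes over 58 s, if anything falls off the work surface, if the arm or the gripper's body presses on something with over 40 N, if the wrist force passes 120 N, or if a joint passes its speed limit or range.

## Working session

There is one attempt and no reset: what is moved stays moved. The work goes in short steps, Python scripts to look and compute and a tool call to move; the robot and the scene stay as the last step left them, time stands still between calls to the robot, and variables do not carry over. Pictures are saved under pics/ and viewed, at most 10 in all, crops included, and the job is handed in when it is done.

Besides the shell and the picture viewer there is one more tool, called after ">>>" as name([rows], argument=value, ...), one row to a line, values as JSON. step_arm: Moves the arm, as the interface text tells. Its arguments: {"type":"object","properties":{"targets":{"type":"array","items":{"type":"array"}},"squeeze":{"type":"number"}},"required":["targets"]}

```bash
ls; mkdir -p pics
cat > h.py <<'E'
import numpy as np, cv2
from station import *
from scipy.spatial.transform import Rotation as R
def cam(n):
    c=camera(n); f=c['frame'].shape[0]/2/np.tan(np.radians(c['vertical_fov'])/2)
    c['f']=f; c['Rm']=R.from_rotvec(c['rvec']).as_matrix(); c['t']=np.array(c['tvec']); return c
def slopes(c,px):
    px=np.atleast_2d(px).astype(float); d=(px-[c['cx'],c['cy']])/c['f']; u=d.copy()
    for _ in range(20): u=d/(1+c['k1']*(u**2).sum(1,keepdims=True))
    return u
def world(c,px,z=None):
    "pixels -> world; depth map if z None else plane z"
    px=np.atleast_2d(px); s=slopes(c,px); r=np.c_[s,np.ones(len(s))]
    if z is None:
        D=c['z_map'][px[:,1].astype(int),px[:,0].astype(int)]
        return (r*D[:,None]-c['t'])@c['Rm']
    o=-c['Rm'].T@c['t']; d=r@c['Rm']; return o+d*((z-o[2])/d[:,2])[:,None]
def cloud(c):
    h,w=c['z_map'].shape; v,u=np.mgrid[:h,:w]; P=world(c,np.c_[u.ravel(),v.ravel()]).reshape(h,w,3)
    P[c['z_map']==0]=np.nan; return P
def save(n,c): cv2.imwrite('pics/'+n+'.png',c['frame'][:,:,::-1])
E
python3 - <<'E'
from h import *
for n in('top','scene'):
    c=cam(n); save(n+'0',c); np.savez('pics/'+n+'0.npz',**c); print(n,-c['Rm'].T@c['t'],c['f'],c['k1'])
s=state();print(s)
E
```

```text
pics
top [ 0.36497086 -0.07174665  1.2160679 ] 481.9088258254067 -0.13440306391871806
scene [1.11656177 0.64651133 0.74897744] 405.8124183657541 -0.054035811024137306
{'time_s': 0.1, 'joint_pos': array([ 1.12350434,  0.42667026,  0.07385041,  1.6065362 , -0.03409038,
        1.11084371, -0.06711096]), 'qvel': array([ 0.00103208, -0.00060856, -0.00108424, -0.00121619, -0.00060598,
        0.0014181 , -0.00067284]), 'tau': array([ 6.37577934e-03, -9.51525378e+01,  3.76994357e+00, -4.64397633e+01,
        1.94848428e-02,  6.57108030e-03,  8.17886985e-05]), 'tcp_pos': array([ 0.19791357, -0.64493603,  0.23068303]), 'orientation': array([-3.10568549e+00, -4.65815262e-01,  4.20461393e-04]), 'force': array([0.2016484 , 0.36765004, 0.43595826]), 'moment': array([ 0.07120026, -0.07729686, -0.06989678]), 'grip_force': 0.0, 'finger_gap': 0.9995655793165777}
```

View pics/top0.png

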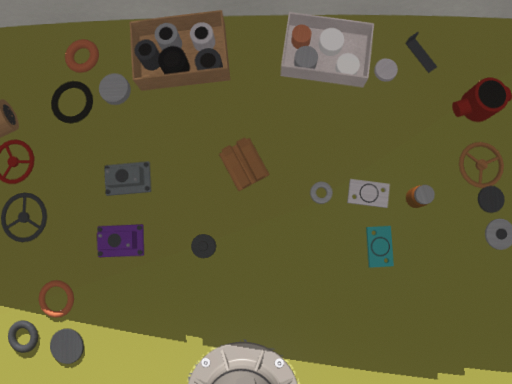

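View pics/scene0.png

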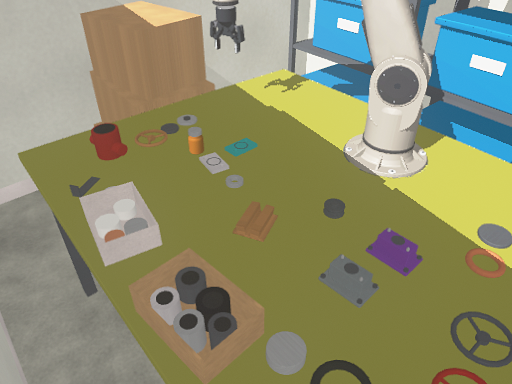

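The top view shows the aluminium cover at (369,193), the jar at (421,196), the bearing at (321,192), the stand at (244,163), the grey body at (128,178) and the pulley at (204,246). The scene view agrees, and the teal cover and purple body are the look-alikes. Next I'll measure them.

```bash
cat > m.py <<'E'
from h import *
c=dict(np.load('pics/top0.npz')); P=cloud(c); F=c['frame']
def reg(n,u,v,r,z0,z1,rect=True):
    m=np.zeros(F.shape[:2],bool); m[v-r:v+r,u-r:u+r]=1
    m&=(P[...,2]>z0)&(P[...,2]<z1)
    k,l,st,ce=cv2.connectedComponentsWithStats(m.astype(np.uint8)); i=1+np.argmax(st[1:,4]); m=l==i
    Q=P[m]; b=cv2.minAreaRect((Q[:,:2]*1000).astype(np.float32))
    print(n,'n',m.sum(),'z med',np.median(Q[:,2]).round(4),'rect mm',np.round(b[0],1),np.round(b[1],1),round(b[2],1)); return m
print('table z',np.nanmedian(P[150:300,150:350,2]))
reg('cover',369,193,30,.012,.035)
reg('bearing',321,192,18,.008,.03)
reg('jar',421,196,22,.06,.11)
reg('pulley',204,246,20,.022,.06)
reg('stand',244,163,35,.028,.06)
reg('bodyflange',128,178,35,.006,.10)
reg('bodytop',128,178,35,.045,.075)
g=cv2.resize(np.hstack([F[155:235,335:415],F[140:220,88:168],F[125:205,204:284]]),None,fx=3.3,fy=3.3,interpolation=cv2.INTER_CUBIC)
cv2.imwrite('pics/crop0.png',g[:,:,::-1])
E
python3 m.py
```

```text
table z -0.00018995980216241198
cover n 953 z med 0.0215 rect mm [ 505.9 -316.5] [100.8  61.6] 82.0
bearing n 275 z med 0.014 rect mm [ 509.4 -198.7] [55.3 50.5] 0.0
jar n 331 z med 0.0838 rect mm [ 493.2 -438.9] [47.1 44.8] 88.1
pulley n 462 z med 0.0281 rect mm [377.   96.9] [58.1 56.8] 89.8
stand n 432 z med 0.0348 rect mm [594.3 -23.3] [110.2  25.2] 27.6
bodyflange n 1324 z med 0.0404 rect mm [551.4 297.5] [ 82.2 117.9] 4.4
bodytop n 645 z med 0.0549 rect mm [551.1 296.6] [45.3 91.2] 4.8
```

View pics/crop0.png

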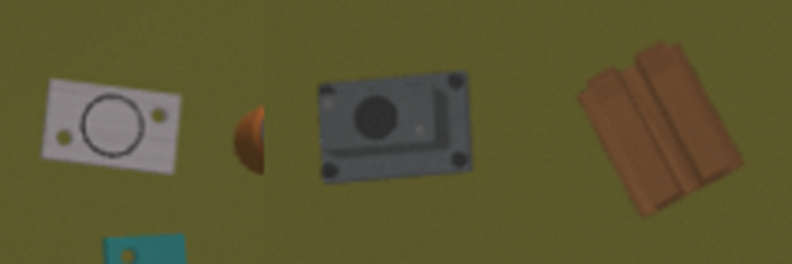

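The cover, the jar, the bearing and the body all measure as they should, with sizes and heights within about 2 mm. In the crop, the cover's holes sit lower-left and upper-right, and the body's pins upper-left and lower-right, which fits the description. Next I'll measure the stand groove and work out the first move.

```bash
cat >> h.py <<'E'
D=np.radians
COV=np.array([.5059,-.3165]); LC=np.array([np.cos(D(82)),np.sin(D(82)),0])   # cover centre, long axis towards bearing
def tool(L,lean,ysgn=1):
    "tool tilted by lean deg: body leans toward +L (horizontal unit vector); tool y = L rotated -90"
    z=-np.cos(D(lean))*np.array([0,0,1])-np.sin(D(lean))*L; y=np.array([L[1],-L[0],0]); return np.c_[np.cross(y,z),y,z]
def go(p,Rt,tag=''):
    s=state(); Rn=R.from_rotvec(s['orientation']).as_matrix()
    sh=Rn.T@(np.asarray(p)-s['tcp_pos']); tu=np.degrees(R.from_matrix(Rn.T@Rt).as_rotvec())
    print(tag,'shift mm',np.round(sh*1000,1),'turn',np.round(tu,1),'|',round(np.linalg.norm(sh),3),round(np.linalg.norm(tu),1))
def show():
    s=state(); print('t',round(s['time_s'],2),'q',np.round(s['joint_pos'],2),'p',np.round(s['tcp_pos'],4),'F',np.round(s['force'],1),'gap',round(s['finger_gap'],3),'grip',round(s['grip_force'],1)); return s
E
cat > p.py <<'E'
from h import *
c=dict(np.load('pics/top0.npz')); P=cloud(c); F=c['frame'].astype(int)
m=np.zeros(F.shape[:2],bool); m[125:205,204:284]=1
m&=(F[...,0]-F[...,2]>25)&(F[...,0]-F[...,1]>20)&np.isfinite(P[...,2])
Q=P[m]; b=cv2.minAreaRect((Q[:,:2]*1000).astype(np.float32)); print('stand all',b,m.sum())
t=m&(P[...,2]>.03); k,l,st,ce=cv2.connectedComponentsWithStats(t.astype(np.uint8))
for i in range(1,k):
    if st[i,4]>100: print('slab',st[i,4],cv2.minAreaRect((P[l==i][:,:2]*1000).astype(np.float32)))
g=np.array([np.cos(D(28)),np.sin(D(28))]); n=np.array([-g[1],g[0]]); w=Q[:,:2]@n
for a in np.arange(w.min(),w.max(),.006):
    k=(w>=a)&(w<a+.006); print(round(a*1000+3),np.round(np.median(Q[k,2])*1000,1),end='; ')
print()
C=np.r_[COV,.016]+.015*LC; T=tool(LC,40); t=T[:,2]
go(C+t*(.011-.16),T,'pre')
E
python3 p.py
```

```text
stand all ((584.7051391601562, -3.2989654541015625), (112.40435791015625, 88.78190612792969), 27.68599510192871) 1501
slab 418 ((593.9844360351562, -23.44145965576172), (109.55717468261719, 25.18613052368164), 27.554773330688477)
slab 414 ((574.2220458984375, 14.11227798461914), (110.0425796508789, 24.817245483398438), 27.81287956237793)
-319 7.5; -313 30.7; -307 34.2; -301 35.2; -295 35.3; -289 32.6; -283 7.9; -277 7.6; -271 18.1; -265 36.1; -259 35.2; -253 34.5; -247 32.9; -241 7.7; -235 6.1; 
pre shift mm [ 437.7 -323.9  100.9] turn [-22.7 -35.6 -62.1] | 0.554 75.1
```

>>> step_arm([
  [1,[0.438,-0.324,0.1],[-23,-36,-62]],
  [1,[0.438,-0.324,0.1],[-23,-36,-62]],
  [1,[0.438,-0.324,0.1],[-23,-36,-62]],
  [1,[0.438,-0.324,0.1],[-23,-36,-62]],
  [1,[0.438,-0.324,0.1],[-23,-36,-62]],
  [1,[0.438,-0.324,0.1],[-23,-36,-62]],
  [1,[0.438,-0.324,0.1],[-23,-36,-62]],
  [1,[0.438,-0.324,0.1],[-23,-36,-62]],
], squeeze=80)

```text
time_s: 1.1
tcp_pos: [0.4906, -0.2466, 0.14]
orientation: [1.945, 1.699, -0.721]
force: [0.8, -1.6, 0.6]
finger_gap: 1.003
grip_force: 0.0
```

```bash
cat > q.py <<'E'
from h import *
show()
C=np.r_[COV,.016]+.015*LC; T=tool(LC,40); t=T[:,2]
go(C+t*(.011-.16),T,'pre'); go(C+t*(.011-.05),T,'near'); go(C+t*.011,T,'grasp')
E
python3 q.py
```

```text
t 1.1 q [ 0.11  0.42 -0.22  2.08  0.91  1.08 -0.86] p [ 0.4906 -0.2466  0.14  ] F [ 0.8 -1.6  0.6] gap 1.003 grip 0.0
pre shift mm [ 39.5  25.  -20.9] turn [0.1 0.6 0.2] | 0.051 0.7
near shift mm [40.8 24.8 89.1] turn [0.1 0.6 0.2] | 0.101 0.7
grasp shift mm [ 41.3  24.7 139.1] turn [0.1 0.6 0.2] | 0.147 0.7
```

>>> step_arm([
  [1,[0.041,0.025,0.0],[0,0.6,0]],
  [1,[0.041,0.025,0.03],[0,0.6,0]],
  [1,[0.041,0.025,0.06],[0,0.6,0]],
  [1,[0.041,0.025,0.09],[0,0.6,0]],
  [1,[0.041,0.025,0.105],[0,0.6,0]],
  [1,[0.041,0.025,0.12],[0,0.6,0]],
  [1,[0.041,0.025,0.13],[0,0.6,0]],
  [1,[0.041,0.025,0.13],[0,0.6,0]],
])

```text
time_s: 2.1
tcp_pos: [0.5075, -0.3062, 0.0155]
orientation: [1.959, 1.7, -0.711]
force: [-0.5, 1.3, 0.8]
finger_gap: 1.003
grip_force: 0.0
```

```bash
python3 q.py
python3 - <<'E'
from h import *
save('w1',cam('wrist'))
E
```

```text
t 2.1 q [ 0.16  0.65 -0.13  2.05  1.1   0.9  -1.01] p [ 0.5075 -0.3062  0.0155] F [-0.5  1.3  0.8] gap 1.003 grip 0.0
pre shift mm [   3.3   -0.2 -152.4] turn [ 0.  -0.  -0.1] | 0.152 0.1
near shift mm [  3.2  -0.2 -42.4] turn [ 0.  -0.  -0.1] | 0.042 0.1
grasp shift mm [ 3.2 -0.2  7.6] turn [ 0.  -0.  -0.1] | 0.008 0.1
```

View pics/w1.png

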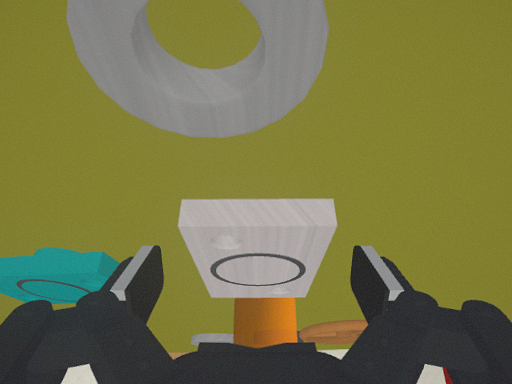

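The wrist view shows the cover centred (edges at columns 180–336) between the pads at about 150 and 362, and clear of the bearing. I'll go in and close.

>>> step_arm([
  [1,[0.003,0,0.008],[0,0,0]],
  [1,[0.003,0,0.008],[0,0,0]],
  [0,[0.003,0,0.008],[0,0,0]],
  [0,[0.003,0,0.008],[0,0,0]],
  [0,[0.003,0,0.008],[0,0,0]],
  [0,[0.003,0,0.008],[0,0,0]],
  [0,[0.003,0,0.008],[0,0,0]],
])

```text
time_s: 3.02
tcp_pos: [0.5076, -0.3084, 0.0082]
orientation: [1.958, 1.699, -0.71]
force: [-2.6, 5.4, 9.3]
finger_gap: 0.682
grip_force: 84.8
```

```bash
cat > q2.py <<'E'
from h import *
s=show()
# cover in tool frame at pick
Rn=R.from_rotvec(s['orientation']).as_matrix(); p=s['tcp_pos']
Rc=np.c_[LC,np.cross([0,0,1],LC),[0,0,1]]   # cover axes: x=LC (either way round), z up (inner face)
np.savez('grip1.npz',R=Rn.T@Rc,p=Rn.T@(np.r_[COV,.010+.006]-p)) # plate centre in tool frame
go(p+[0,0,.1],Rn,'lift')
E
python3 q2.py
```

```text
t 3.02 q [ 0.16  0.67 -0.13  2.05  1.12  0.89 -1.03] p [ 0.5076 -0.3084  0.0082] F [-2.6  5.4  9.3] gap 0.682 grip 84.8
lift shift mm [-64.2   0.2 -76.7] turn [0. 0. 0.] | 0.1 0.0
```

>>> step_arm([
  [0,[-0.013,0,-0.015],[0,0,0]],
  [0,[-0.038,0,-0.046],[0,0,0]],
  [0,[-0.064,0,-0.077],[0,0,0]],
  [0,[-0.09,0,-0.107],[0,0,0]],
  [0,[-0.116,0,-0.138],[0,0,0]],
  [0,[-0.116,0,-0.138],[0,0,0]],
])

```text
time_s: 3.78
tcp_pos: [0.5081, -0.3092, 0.1908]
orientation: [1.958, 1.696, -0.705]
force: [0.0, -0.2, -2.6]
finger_gap: 0.681
grip_force: 86.8
```

```bash
cat >> h.py <<'E'
STD=np.array([.5844,-.004]); N=np.array([-np.sin(D(27.7)),np.cos(D(27.7)),0])
def standpose(g,h,lean_corr=0,dx=(0,0)):
    "tool pose putting plate centre over groove centre at height h, plate upright, LC end up, inner face to -N"
    Rc=np.c_[[0,0,1],np.cross(-N,[0,0,1]),-N]; Rt=Rc@g['R'].T
    return np.r_[STD+np.array(dx),h]-Rt@g['p'],Rt
E
python3 - <<'E'
from h import *
show(); g=np.load('grip1.npz')
go(*standpose(g,.20),'hi'); go(*standpose(g,.12),'over'); print(standpose(g,.2)[1][:,2])
E
```

```text
t 3.77 q [ 0.21  0.37 -0.18  2.    0.89  1.08 -0.67] p [ 0.5081 -0.3092  0.1908] F [ 0.  -0.2 -2.6] gap 0.681 grip 86.8
hi shift mm [ 233.9   28.7 -218.4] turn [  3.9  86.9 -39.3] | 0.321 95.5
over shift mm [ 285.3   28.2 -157.1] turn [  3.9  86.9 -39.3] | 0.327 95.5
[-0.35515584  0.67926931 -0.64222857]
```

>>> step_arm([
  [0,[0.029,0.004,-0.027],[0.5,10,-4.5]],
  [0,[0.058,0.007,-0.055],[1,20,-9]],
  [0,[0.088,0.011,-0.082],[1.5,30,-13.6]],
  [0,[0.117,0.014,-0.109],[2,40,-18]],
  [0,[0.146,0.018,-0.137],[2.4,50,-22.6]],
  [0,[0.175,0.022,-0.164],[2.7,60,-27]],
  [0,[0.205,0.025,-0.191],[3.1,69.5,-31.4]],
  [0,[0.234,0.029,-0.218],[3.5,79,-35.7]],
])

```text
time_s: 4.78
tcp_pos: [0.5804, 0.0035, 0.2042]
orientation: [-1.351, -2.062, -0.459]
force: [0.0, 0.3, -3.2]
finger_gap: 0.683
grip_force: 86.5
```

Run:
```python
from h import *
show(); g=np.load('grip1.npz')
go(*standpose(g,.20),'hi'); go(*standpose(g,.11),'over')
```

```text
t 4.78 q [ 0.59  0.66 -0.59  1.57 -0.28  1.39  0.55] p [0.5804 0.0035 0.2042] F [ 0.   0.3 -3.2] gap 0.683 grip 86.5
hi shift mm [ 2.2  0.4 -3.5] turn [ 0.3  8.2 -4. ] | 0.004 9.1
over shift mm [-57.7   4.7  63.6] turn [ 0.3  8.2 -4. ] | 0.086 9.1
```

Joints are comfortable. I'll finish the turn, come down to just above the mouth, then look.

>>> step_arm([
  [0,[0.002,0,-0.003],[0.3,8.2,-4]],
  [0,[-0.018,0.001,0.02],[0.3,8.2,-4]],
  [0,[-0.038,0.003,0.042],[0.3,8.2,-4]],
  [0,[-0.058,0.005,0.064],[0.3,8.2,-4]],
  [0,[-0.058,0.005,0.064],[0.3,8.2,-4]],
  [0,[-0.058,0.005,0.064],[0.3,8.2,-4]],
])

```text
time_s: 5.52
tcp_pos: [0.582, 0.0027, 0.1191]
orientation: [-1.213, -2.001, -0.56]
force: [1.3, -0.7, -2.0]
finger_gap: 0.68
grip_force: 86.6
```

Run:
```python
from h import *
show(); g=np.load('grip1.npz')
go(*standpose(g,.11),'over')
a=cam('scene'); b=cam('top'); w=cam('wrist')
np.savez('pics/top2.npz',**b);np.savez('pics/scene2.npz',**a)
f=lambda im,u,v,s:cv2.resize(im[v-s:v+s,u-s:u+s],(390,390),interpolation=cv2.INTER_CUBIC)
g=np.hstack([f(a['frame'],258,205,60),f(b['frame'],244,160,45)])
cv2.imwrite('pics/c2.png',g[:,:,::-1])
```

```text
t 5.53 q [ 0.61  0.84 -0.6   1.56 -0.28  1.36  0.69] p [0.582  0.0027 0.1191] F [ 1.3 -0.7 -2. ] gap 0.68 grip 86.6
over shift mm [-0.2 -0.5  1.1] turn [-0.   0.3 -0. ] | 0.001 0.3
```

View pics/c2.png

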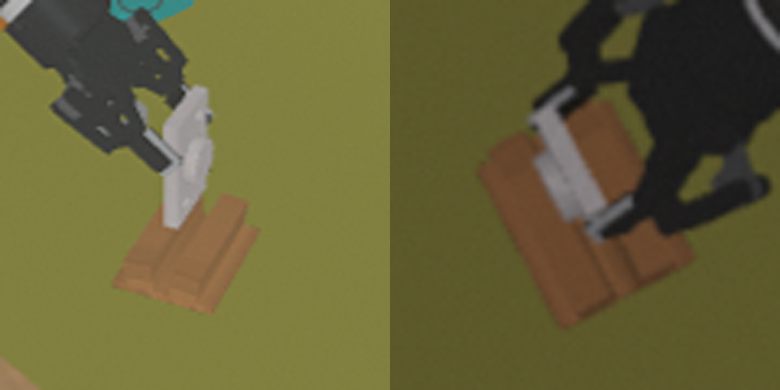

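The cover stands upright over the groove (column 185 in the left crop, column 575 in the right) with its boss towards +y. I'll check its tilt and lateral offset from depth.

```bash
cat >> h.py <<'E'
def metal(c,centre,r=.075):
    P=cloud(c); F=c['frame'].astype(int); m=np.linalg.norm(P-centre,axis=2)<r
    m&=(F.max(2)-F.min(2)<30)&(F.mean(2)>115); return P[m]
def plane(Q):
    "robust plane: normal, point"
    best=None; rng=np.random.default_rng(0)
    for _ in range(300):
        a=Q[rng.choice(len(Q),3,False)]; n=np.cross(a[1]-a[0],a[2]-a[0]); l=np.linalg.norm(n)
        if l<1e-5: continue
        k=np.abs((Q-a[0])@(n/l))<.0015
        if best is None or k.sum()>best.sum(): best=k
    q=Q[best]; ctr=q.mean(0); n=np.linalg.svd(q-ctr)[2][2]; return n,ctr,best
E
python3 - <<'E'
from h import *
for nm in('scene','top'):
    c=dict(np.load(f'pics/{nm}2.npz')); Q=metal(c,np.r_[STD,.11])
    d=(Q-np.r_[STD,0])@N*1000; g=np.array([N[1],-N[0],0]); e=(Q-np.r_[STD,0])@g*1000
    print(nm,len(Q),'n-hist',np.histogram(d,bins=np.arange(-14,30,2)), 'groove ext',np.percentile(e,[2,98]),'z',np.percentile(Q[:,2],[2,98]))
    if nm=='top':
        k=Q[:,2]>.155; print('top edge n',np.percentile(d[k],[5,95]),'e',np.percentile(e[k],[3,97]),np.median(Q[k],0))
    for i in range(2):
        n,ct,b=plane(Q); n*=np.sign(n@N) or 1
        print('plane',b.sum(),'n',np.round(n,3),'tilt deg',np.degrees(np.arcsin(n[2])).round(1),'yaw vs N',np.degrees(np.arctan2(n@g,n@N)).round(1),'offset',((ct-np.r_[STD,0])@N*1000).round(1)); Q=Q[~b]
E
```

```text
scene 495 n-hist (array([  4,   2,  10,  20,  32,  30,  31,  41, 158,  56,  17,  11,  11,
        47,  13,   0,   0,   0,   0,   0,   0]), array([-14, -12, -10,  -8,  -6,  -4,  -2,   0,   2,   4,   6,   8,  10,
        12,  14,  16,  18,  20,  22,  24,  26,  28])) groove ext [-27.89089663  37.60935268] z [0.06421146 0.1626651 ]
plane 210 n [-0.466  0.885 -0.008] tilt deg -0.5 yaw vs N -0.1 offset 3.5
plane 68 n [-0.95  -0.311  0.004] tilt deg 0.2 yaw vs N -80.4 offset -3.1
top 180 n-hist (array([ 0,  0,  0,  0, 20, 23, 24, 23, 23, 23,  9, 11, 11, 10,  3,  0,  0,
        0,  0,  0,  0]), array([-14, -12, -10,  -8,  -6,  -4,  -2,   0,   2,   4,   6,   8,  10,
        12,  14,  16,  18,  20,  22,  24,  26,  28])) groove ext [-27.78259681  28.65057823] z [0.12479455 0.16347998]
top edge n [-5.14706164  4.50830818] e [-27.75962368  27.96885266] [ 0.58345888 -0.00454817  0.16011162]
plane 70 n [-0.031  0.112  0.993] tilt deg 83.3 yaw vs N 12.4 offset -0.2
plane 40 n [-0.435  0.881  0.185] tilt deg 10.6 yaw vs N 1.4 offset 2.3
```

Run:
```python
from h import *
g=np.load('grip1.npz')
go(*standpose(g,.070),'70');go(*standpose(g,.06),'60'); go(*standpose(g,.057),'57')
```

```text
70 shift mm [-30.7  -0.4  27.6] turn [-0.   0.4  0. ] | 0.041 0.4
60 shift mm [-38.3  -0.4  34. ] turn [-0.   0.4  0. ] | 0.051 0.4
57 shift mm [-40.6  -0.4  36. ] turn [-0.   0.4  0. ] | 0.054 0.4
```

>>> step_arm([
  [0,[-0.006,0,0.005],[0,0.4,0]],
  [0,[-0.012,0,0.011],[0,0.4,0]],
  [0,[-0.018,0,0.016],[0,0.4,0]],
  [0,[-0.024,0,0.021],[0,0.4,0]],
  [0,[-0.03,0,0.026],[0,0.4,0]],
  [0,[-0.035,0,0.031],[0,0.4,0]],
  [0,[-0.038,0,0.034],[0,0.4,0]],
  [0,[-0.038,0,0.034],[0,0.4,0]],
])

```text
time_s: 6.68
tcp_pos: [0.5809, 0.0036, 0.0673]
orientation: [-1.209, -1.994, -0.563]
force: [-0.3, -0.6, -1.1]
finger_gap: 0.68
grip_force: 86.8
```

Run:
```python
from h import *
show();g=np.load('grip1.npz')
go(*standpose(g,.06),'60'); go(*standpose(g,.057),'57')
c=cam('scene'); Q=metal(c,np.r_[STD,.06]); n,ct,b=plane(Q); n*=np.sign(n@N)
print('tilt',np.degrees(np.arcsin(n[2])).round(1),'off',((ct-np.r_[STD,0])@N*1000).round(1),'ztop',np.percentile(Q[:,2],99))
```

```text
t 6.67 q [ 0.6   0.91 -0.58  1.56 -0.26  1.31  0.72] p [0.5809 0.0036 0.0673] F [-0.3 -0.6 -1.1] gap 0.68 grip 86.8
60 shift mm [ 0.4  0.1 -1. ] turn [-0.1 -0.1 -0. ] | 0.001 0.1
57 shift mm [-2.   0.1  0.9] turn [-0.1 -0.1 -0. ] | 0.002 0.1
tilt 0.1 off 4.7 ztop 0.11100336800206677
```

>>> step_arm([
  [0,[-0.001,0,0.001],[0,0,0]],
  [0,[-0.002,0,0.001],[0,0,0]],
  [0,[-0.002,0,0.002],[0,0,0]],
  [0,[-0.002,0,0.002],[0,0,0]],
])

```text
time_s: 7.22
tcp_pos: [0.5809, 0.004, 0.0671]
orientation: [-1.208, -1.993, -0.565]
force: [-4.7, -6.6, 27.0]
finger_gap: 0.676
grip_force: 88.8
```

Run:
```python
from h import *
s=show();g=np.load('grip1.npz'); go(*standpose(g,.057),'57'); print(s['moment'])
```

```text
t 7.22 q [ 0.6   0.91 -0.58  1.56 -0.26  1.31  0.72] p [0.5809 0.004  0.0671] F [-4.7 -6.6 27. ] gap 0.676 grip 88.8
57 shift mm [-2.  -0.1  0.5] turn [-0.1 -0.2  0. ] | 0.002 0.2
[1.71128216 2.89354535 1.2778319 ]
```

>>> step_arm([
  [0,[-0.0005,0,0.0],[0,0,0]],
  [0,[-0.0005,0,0.0],[0,0,0]],
  [0.75,[-0.0005,0,0.0],[0,0,0]],
  [0.85,[-0.0005,0,0.0],[0,0,0]],
  [1,[-0.0005,0,0.0],[0,0,0]],
  [1,[-0.0005,0,0.0],[0,0,0]],
  [1,[-0.0005,0,0.0],[0,0,0]],
])

```text
time_s: 8.1
tcp_pos: [0.5809, 0.0035, 0.0641]
orientation: [-1.209, -1.994, -0.563]
force: [0.5, -0.1, -0.6]
finger_gap: 1.0
grip_force: 0.0
```

```bash
cat > q3.py <<'E'
from h import *
show()
c=cam('scene'); Q=metal(c,np.r_[STD,.06]); n,ct,b=plane(Q); n*=np.sign(n@N); g=np.array([N[1],-N[0],0])
print(b.sum(),'tilt',np.degrees(np.arcsin(n[2])).round(1),'off',((ct-np.r_[STD,0])@N*1000).round(1),'ztop',np.percentile(Q[:,2],99))
c=cam('top'); Q=metal(c,np.r_[STD,.09]); Q=Q[Q[:,2]>.1]; d=(Q-np.r_[STD,0])@N*1000;e=(Q-np.r_[STD,0])@g*1000
print('top edge n',np.percentile(d,[5,95]),'e',np.percentile(e,[2,98]),'z',np.median(Q[:,2]))
E
python3 q3.py
```

```text
t 8.1 q [ 0.6   0.91 -0.58  1.56 -0.26  1.3   0.72] p [0.5809 0.0035 0.0641] F [ 0.5 -0.1 -0.6] gap 1.0 grip 0.0
146 tilt -1.1 off 6.3 ztop 0.11090842360476284
top edge n [-2.12294361  7.28625371] e [-28.26222426  27.55355141] z 0.10757874973921955
```

>>> step_arm([
  [1,[0,0,-0.02],[0,0,0]],
  [1,[0,0,-0.05],[0,0,0]],
  [1,[0,0,-0.1],[0,0,0]],
  [1,[0,0,-0.15],[0,0,0]],
  [1,[0,0,-0.2],[0,0,0]],
  [1,[0,0,-0.2],[0,0,0]],
])

```text
time_s: 8.95
tcp_pos: [0.6539, -0.1354, 0.1942]
orientation: [-1.214, -1.997, -0.565]
force: [0.2, 0.3, -0.1]
finger_gap: 0.998
grip_force: 0.0
```

```bash
cat > q4.py <<'E'
from h import *
import sys
show()
C=np.r_[STD,.070]+.0015*N; T=tool(N,45); t=T[:,2]
go(C+t*(.015-.17),T,'pre'); go(C+t*(.015-.06),T,'near'); go(C+t*.015,T,'grasp')
E
python3 q4.py; python3 q3.py
```

```text
t 8.95 q [ 0.65  0.91 -0.54  1.18 -0.24  1.7   0.69] p [ 0.6539 -0.1354  0.1942] F [ 0.2  0.3 -0.1] gap 0.998 grip 0.0
pre shift mm [156.1  -2.  208.1] turn [  0.  -94.9  -0.4] | 0.26 94.9
near shift mm [ 46.5  -1.6 198.7] turn [  0.  -94.9  -0.4] | 0.204 94.9
grasp shift mm [-13.3  -1.3 193.6] turn [  0.  -94.9  -0.4] | 0.194 94.9
t 8.95 q [ 0.65  0.91 -0.54  1.18 -0.24  1.7   0.69] p [ 0.6539 -0.1354  0.1942] F [ 0.2  0.3 -0.1] gap 0.998 grip 0.0
148 tilt -0.3 off 5.5 ztop 0.11085278073757883
top edge n [-5.23223012  4.89985182] e [-27.96529665  27.74931174] z 0.10732502247484169
```

>>> step_arm([
  [1,[0.02,0,0.026],[0,-10.5,0]],
  [1,[0.039,-0.001,0.052],[0,-21,0]],
  [1,[0.058,-0.001,0.078],[0,-31.5,0]],
  [1,[0.078,-0.001,0.104],[0,-42,0]],
  [1,[0.098,-0.001,0.13],[0,-52.5,0]],
  [1,[0.117,-0.002,0.156],[0,-63,0]],
  [1,[0.137,-0.002,0.182],[0,-73.5,0]],
  [1,[0.156,-0.002,0.208],[0,-84,0]],
])

```text
time_s: 10.05
tcp_pos: [0.5303, 0.0937, 0.1786]
orientation: [1.374, 2.272, -0.388]
force: [-0.2, -0.4, -0.5]
finger_gap: 0.998
grip_force: 0.0
```

```bash
python3 q4.py
```

```text
t 10.05 q [-0.27  0.32 -0.42  2.04  0.76  1.09 -0.66] p [0.5303 0.0937 0.1786] F [-0.2 -0.4 -0.5] gap 0.998 grip 0.0
pre shift mm [-1.   2.5 -0.6] turn [ -0.3 -14.    0.1] | 0.003 14.0
near shift mm [-27.6   3.1 106.1] turn [ -0.3 -14.    0.1] | 0.11 14.0
grasp shift mm [-42.1   3.4 164.3] turn [ -0.3 -14.    0.1] | 0.17 14.0
```

>>> step_arm([
  [1,[-0.001,0.002,0],[0,-7,0]],
  [1,[-0.001,0.002,0],[0,-14,0]],
  [1,[-0.008,0.003,0.03],[0,-14,0]],
  [1,[-0.016,0.003,0.06],[0,-14,0]],
  [1,[-0.023,0.003,0.09],[0,-14,0]],
  [1,[-0.028,0.003,0.106],[0,-14,0]],
  [1,[-0.028,0.003,0.106],[0,-14,0]],
])

```text
time_s: 10.92
tcp_pos: [0.5688, 0.0238, 0.1005]
orientation: [1.256, 2.078, -0.529]
force: [-0.6, 0.0, 0.3]
finger_gap: 0.998
grip_force: 0.0
```

```bash
python3 q4.py;python3 - <<'E'
from h import *
save('w2',cam('wrist'))
E
```

```text
t 10.93 q [-0.34  0.52 -0.31  2.1   1.11  1.09 -0.97] p [0.5688 0.0238 0.1005] F [-0.6  0.   0.3] gap 0.998 grip 0.0
pre shift mm [   0.7   -0.3 -111.9] turn [-0.6 -0.3  0.2] | 0.112 0.7
near shift mm [ 0.1  0.9 -1.9] turn [-0.6 -0.3  0.2] | 0.002 0.7
grasp shift mm [-0.3  1.5 58.1] turn [-0.6 -0.3  0.2] | 0.058 0.7
```

View pics/w2.png

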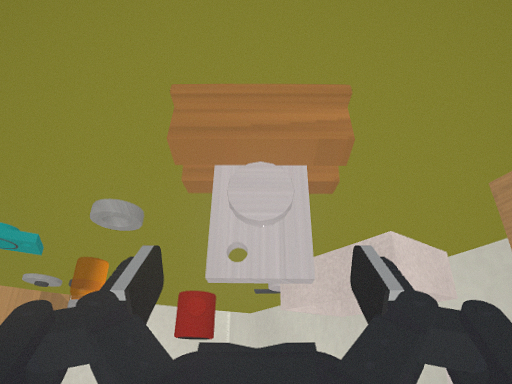

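The wrist view shows the cover upright in the groove, boss towards the tool, spanning columns 207–314 between the pads at about 150 and 362. It is nearly centred. I'll advance and grip.

>>> step_arm([
  [1,[0,0.001,0.015],[-0.5,0,0]],
  [1,[0,0.0015,0.03],[-0.5,0,0]],
  [1,[0,0.0015,0.045],[-0.5,0,0]],
  [1,[0,0.0015,0.058],[-0.5,0,0]],
  [1,[0,0.0015,0.058],[-0.5,0,0]],
  [0.75,[0,0.0015,0.058],[-0.5,0,0]],
  [0,[0,0.0015,0.058],[-0.5,0,0]],
  [0,[0,0.0015,0.058],[-0.5,0,0]],
])

```text
time_s: 11.98
tcp_pos: [0.5896, -0.0107, 0.0606]
orientation: [1.251, 2.077, -0.516]
force: [-1.8, 0.6, 5.9]
finger_gap: 0.683
grip_force: 85.0
```

>>> step_arm([
  [0,[0,0,0],[0,0,0]],
  [0,[0,0,0],[0,0,0]],
  [0,[0,0,0],[0,0,0]],
])

```text
time_s: 12.35
tcp_pos: [0.5896, -0.0107, 0.0606]
orientation: [1.251, 2.077, -0.516]
force: [-2.9, 1.7, 7.0]
finger_gap: 0.679
grip_force: 85.2
```

```bash
python3 q4.py; python3 q3.py
```

```text
t 12.35 q [-0.3   0.59 -0.26  2.11  1.22  1.02 -1.03] p [ 0.5896 -0.0107  0.0606] F [-2.9  1.7  7. ] gap 0.679 grip 85.2
pre shift mm [   1.2   -1.3 -168.6] turn [ 0.1 -0.3  0.1] | 0.169 0.3
near shift mm [  0.6  -1.4 -58.6] turn [ 0.1 -0.3  0.1] | 0.059 0.3
grasp shift mm [ 0.3 -1.5  1.4] turn [ 0.1 -0.3  0.1] | 0.002 0.3
t 12.35 q [-0.3   0.59 -0.26  2.11  1.22  1.02 -1.03] p [ 0.5896 -0.0107  0.0606] F [-2.9  1.7  7. ] gap 0.679 grip 85.2
121 tilt 0.1 off 4.0 ztop 0.11129072162209486
top edge n [-3.45371859  4.27844805] e [-26.7870814   27.34919254] z 0.10797497277622892
```

```bash
cat >> h.py <<'E'
BOD=np.array([.5512,.2970]); LB=np.array([np.cos(D(94.6)),np.sin(D(94.6)),0])
def bodypose(g,h,d=(0,0),yaw=0):
    "tool pose putting inner face centre at height h over the body, boss up"
    L=R.from_euler('z',yaw,degrees=True).apply(LB); z=np.array([0,0,-1.]); Rc=np.c_[-L,np.cross(z,-L),z]; Rt=Rc@g['R'].T
    return np.r_[BOD+np.array(d),h+.006]-Rt@g['p'],Rt
E
python3 - <<'E'
from h import *
s=state(); Rn=R.from_rotvec(s['orientation']).as_matrix()
Rc=np.c_[[0,0,1],np.cross(-N,[0,0,1]),-N]
np.savez('grip2.npz',R=Rn.T@Rc,p=Rn.T@(np.r_[STD,.058]-s['tcp_pos'])); g=np.load('grip2.npz'); print(g['p'])
p=s['tcp_pos']; go(p+[0,0,.06],Rn,'lift60'); go(p+[0,0,.13],Rn,'lift130')
go(*bodypose(g,.15),'body hi'); print(bodypose(g,.15))
E
```

```text
[ 0.00778054 -0.00144764 -0.00405157]
lift60 shift mm [-42.2  -0.1 -42.7] turn [0. 0. 0.] | 0.06 0.0
lift130 shift mm [-91.4  -0.1 -92.4] turn [0. 0. 0.] | 0.13 0.0
body hi shift mm [ 142.8  110.  -263.9] turn [-0.4 88.6 25.7] | 0.32 92.3
(array([0.55287423, 0.29453596, 0.14762306]), array([[-0.058953  ,  0.99668307, -0.05610163],
       [ 0.7008472 ,  0.08134374,  0.70865816],
       [ 0.71087111,  0.00245885, -0.703318  ]]))
```

>>> step_arm([
  [0,[-0.004,0,-0.004],[0,0,0]],
  [0,[-0.012,0,-0.012],[0,0,0]],
  [0,[-0.024,0,-0.024],[0,0,0]],
  [0,[-0.042,0,-0.042],[0,0,0]],
  [0,[-0.065,0,-0.065],[0,0,0]],
  [0,[-0.09,0,-0.092],[0,0,0]],
  [0,[-0.09,0,-0.092],[0,0,0]],
])

```text
time_s: 13.32
tcp_pos: [0.5902, -0.01, 0.1924]
orientation: [1.253, 2.074, -0.511]
force: [-0.2, 0.5, -2.9]
finger_gap: 0.682
grip_force: 86.1
```

```bash
cat > q5.py <<'E'
from h import *
show(); g=np.load('grip2.npz')
go(*bodypose(g,.15),'hi'); go(*bodypose(g,.09),'90'); go(*bodypose(g,.072),'72')
E
python3 q5.py
```

```text
t 13.32 q [-0.27  0.36 -0.3   2.06  1.04  1.12 -0.74] p [ 0.5902 -0.01    0.1924] F [-0.2  0.5 -2.9] gap 0.682 grip 86.1
hi shift mm [ 235.5  108.9 -169.7] turn [-0.1 88.6 25.7] | 0.31 92.3
90 shift mm [ 277.7  108.7 -127.1] turn [-0.1 88.6 25.7] | 0.324 92.3
72 shift mm [ 290.4  108.6 -114.3] turn [-0.1 88.6 25.7] | 0.33 92.3
```

>>> step_arm([
  [0,[0.029,0.014,-0.021],[0,10,2.9]],
  [0,[0.058,0.027,-0.042],[0,20,5.8]],
  [0,[0.088,0.041,-0.064],[0,30,8.7]],
  [0,[0.118,0.054,-0.085],[0,40,11.6]],
  [0,[0.147,0.068,-0.106],[0,50,14.5]],
  [0,[0.177,0.082,-0.127],[0,60,17.4]],
  [0,[0.206,0.095,-0.149],[0,70,20.3]],
  [0,[0.235,0.109,-0.17],[0,79,23]],
])

```text
time_s: 14.32
tcp_pos: [0.5521, 0.2941, 0.1444]
orientation: [-1.742, -1.971, -0.593]
force: [-0.9, 0.2, -4.2]
finger_gap: 0.683
grip_force: 86.1
```

```bash
python3 q5.py
```

```text
t 14.32 q [ 0.33  0.57 -0.79  1.92 -0.35  0.65  0.05] p [0.5521 0.2941 0.1444] F [-0.9  0.2 -4.2] gap 0.683 grip 86.1
hi shift mm [ 2.2  0.9 -2.4] turn [-0.1  9.5  2.4] | 0.003 9.7
90 shift mm [-32.9  -0.7  46.2] turn [-0.1  9.5  2.4] | 0.057 9.7
72 shift mm [-43.5  -1.2  60.8] turn [-0.1  9.5  2.4] | 0.075 9.7
```

>>> step_arm([
  [0,[0.002,0.001,-0.002],[0,5,1.2]],
  [0,[0.002,0.001,-0.002],[0,9.5,2.4]],
  [0,[-0.01,0.0,0.014],[0,9.5,2.4]],
  [0,[-0.022,0.0,0.03],[0,9.5,2.4]],
  [0,[-0.033,-0.001,0.046],[0,9.5,2.4]],
  [0,[-0.033,-0.001,0.046],[0,9.5,2.4]],
  [0,[-0.033,-0.001,0.046],[0,9.5,2.4]],
])

```text
time_s: 15.2
tcp_pos: [0.5524, 0.2946, 0.0879]
orientation: [-1.672, -1.823, -0.695]
force: [-0.9, 0.2, -2.3]
finger_gap: 0.683
grip_force: 86.2
```

```bash
python3 q5.py
cat > q6.py <<'E'
from h import *
import sys
h=float(sys.argv[1])
c=cam('top'); np.savez('pics/top3.npz',**c); P=cloud(c); F=c['frame'].astype(int)
m=(np.linalg.norm(P-np.r_[BOD,h+.012],axis=2)<.08)&(F.max(2)-F.min(2)<30)&(F.mean(2)>100)&(P[...,2]>h-.003)
Q=P[m]; Lp=np.array([LB[1],-LB[0],0]); q=Q-np.r_[BOD,0]
pl=Q[(np.abs(Q[:,2]-h-.012)<.004)]; bo=Q[(np.abs(Q[:,2]-h-.022)<.003)]
for n,K in(('plate',pl),('boss',bo)):
    if len(K)<20: print(n,len(K)); continue
    nn,ct,b=plane(K); nn*=np.sign(nn[2]); k=K-np.r_[BOD,0]
    r=cv2.minAreaRect((K[:,:2]*1000).astype(np.float32))
    print(n,len(K),'z',ct[2].round(4),'tilt along L,perp deg',np.degrees(nn@LB).round(1),np.degrees(nn@Lp).round(1),'L ext',np.percentile(k@LB*1000,[1,99]).round(1),'perp ext',np.percentile(k@Lp*1000,[1,99]).round(1),'rect',r)
a=cam('scene'); s=65; o=slice
f=lambda im,u,v,s:cv2.resize(im[v-s:v+s,u-s:u+s],(390,390),interpolation=cv2.INTER_CUBIC)
cv2.imwrite('pics/c3.png',np.hstack([f(a['frame'],350,270,60),f(c['frame'],128,175,40)])[:,:,::-1])
E
python3 q6.py .09
```

```text
t 15.2 q [ 0.45  0.77 -0.87  1.95 -0.43  0.56  0.23] p [0.5524 0.2946 0.0879] F [-0.9  0.2 -2.3] gap 0.683 grip 86.2
hi shift mm [ 42.3   0.6 -42.2] turn [-0.2  0.2  0.1] | 0.06 0.3
90 shift mm [-0.2  0.5  0.2] turn [-0.2  0.2  0.1] | 0.001 0.3
72 shift mm [-13.    0.5  12.9] turn [-0.2  0.2  0.1] | 0.018 0.3
plate 491 z 0.1013 tilt along L,perp deg 0.6 1.6 L ext [-33.1  49.5] perp ext [-28.8  28.5] rect ((550.7041625976562, 305.01983642578125), (58.63160705566406, 84.17403411865234), 4.7759480476379395)
boss 169 z 0.1116 tilt along L,perp deg 4.4 -0.1 L ext [-18.9  17.2] perp ext [-17.8  17. ] rect ((550.8638916015625, 296.4788513183594), (37.41489791870117, 36.1854133605957), 75.40000915527344)
```

View pics/c3.png

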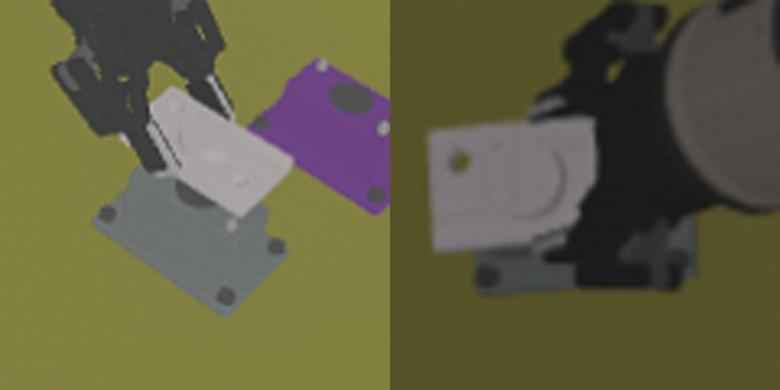

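The boss centre measures (550.9, 296.5) mm against the body centre of about (551.2, 297.0), and the cover is level and in line. In the right crop the hole at (459,160) lies over the pin corner. I'll lower it.

>>> step_arm([
  [0,[-0.006,0.0005,0.006],[0,0,0]],
  [0,[-0.012,0.0005,0.012],[0,0,0]],
  [0,[-0.016,0.0005,0.016],[0,0,0]],
  [0,[-0.018,0.0005,0.018],[0,0,0]],
  [0,[-0.02,0.0005,0.02],[0,0,0]],
  [0,[-0.022,0.0005,0.022],[0,0,0]],
  [0,[-0.022,0.0005,0.022],[0,0,0]],
])

```text
time_s: 16.18
tcp_pos: [0.5524, 0.2942, 0.0562]
orientation: [-1.672, -1.822, -0.695]
force: [-2.7, 2.8, -4.6]
finger_gap: 0.683
grip_force: 86.3
```

```bash
cat >> q5.py <<'E'
go(*bodypose(g,.056),'56');go(*bodypose(g,.054),'54')
E
python3 q5.py; python3 q6.py .058
```

```text
t 16.18 q [ 0.44  0.82 -0.85  1.95 -0.42  0.51  0.25] p [0.5524 0.2942 0.0562] F [-2.7  2.8 -4.6] gap 0.683 grip 86.3
hi shift mm [ 65.    0.5 -64.3] turn [-0.3  0.2  0.1] | 0.091 0.3
90 shift mm [ 22.4   0.5 -22. ] turn [-0.3  0.2  0.1] | 0.031 0.3
72 shift mm [ 9.7  0.5 -9.3] turn [-0.3  0.2  0.1] | 0.013 0.3
56 shift mm [-1.6  0.5  2. ] turn [-0.3  0.2  0.1] | 0.003 0.3
54 shift mm [-3.1  0.5  3.5] turn [-0.3  0.2  0.1] | 0.005 0.3
plate 473 z 0.0694 tilt along L,perp deg 1.0 0.1 L ext [-33.3  48.6] perp ext [-28.9  28.7] rect ((549.93115234375, 305.0812072753906), (58.805294036865234, 84.07804107666016), 3.6168220043182373)
boss 164 z 0.0798 tilt along L,perp deg -3.2 3.0 L ext [-18.9  16.5] perp ext [-17.2  20.9] rect ((552.9815063476562, 294.65399169921875), (39.797542572021484, 38.7499885559082), 13.109111785888672)
```

The inner face is at about 57.5 mm, below the pin tops at 64 mm, with no resistance, so the pins are in the holes. I'll finish the descent.

>>> step_arm([
  [0,[-0.0006,0,0.0006],[0,0,0]],
  [0,[-0.0012,0,0.0012],[0,0,0]],
  [0,[-0.0018,0,0.0018],[0,0,0]],
  [0,[-0.0018,0,0.0018],[0,0,0]],
  [0,[-0.0018,0,0.0018],[0,0,0]],
])

```text
time_s: 16.9
tcp_pos: [0.5526, 0.2943, 0.054]
orientation: [-1.672, -1.822, -0.695]
force: [-5.1, 2.8, -0.0]
finger_gap: 0.679
grip_force: 86.8
```

```bash
python3 q5.py|sed -n '1p;5,6p'; python3 q6.py .055
```

```text
t 16.9 q [ 0.44  0.82 -0.85  1.95 -0.42  0.51  0.25] p [0.5526 0.2943 0.054 ] F [-5.1  2.8 -0. ] gap 0.679 grip 86.8
56 shift mm [-0.1  0.3  0.4] turn [-0.3  0.2  0.1] | 0.001 0.3
54 shift mm [-1.5  0.3  1.8] turn [-0.3  0.2  0.1] | 0.002 0.3
plate 454 z 0.0683 tilt along L,perp deg 0.0 0.2 L ext [-32.7  49. ] perp ext [-28.9  28.7] rect ((550.0482788085938, 304.989501953125), (59.16425704956055, 83.0740966796875), 3.6310386657714844)
boss 159 z 0.0768 tilt along L,perp deg -0.7 -2.5 L ext [-18.7  20. ] perp ext [-18.3  20.9] rect ((547.0646362304688, 296.939697265625), (39.08341598510742, 50.184791564941406), 74.22470092773438)
```

>>> step_arm([
  [0,[-0.0005,0,0.0005],[0,0,0]],
  [0,[-0.001,0,0.001],[0,0,0]],
  [0,[-0.001,0,0.001],[0,0,0]],
  [0,[-0.001,0,0.001],[0,0,0]],
])

```text
time_s: 17.5
tcp_pos: [0.5525, 0.2944, 0.0529]
orientation: [-1.672, -1.822, -0.695]
force: [-5.4, 0.8, 6.3]
finger_gap: 0.682
grip_force: 87.5
```

```bash
python3 q5.py|sed -n '1p;5,6p'
```

```text
t 17.5 q [ 0.44  0.83 -0.85  1.95 -0.42  0.51  0.25] p [0.5525 0.2944 0.0529] F [-5.4  0.8  6.3] gap 0.682 grip 87.5
56 shift mm [ 0.5  0.4 -0.4] turn [-0.3  0.2  0.1] | 0.001 0.3
54 shift mm [-0.9  0.4  1. ] turn [-0.3  0.2  0.1] | 0.001 0.3
```

In contact. Release, then look before retreating.

>>> step_arm([
  [0.75,[0,0,0],[0,0,0]],
  [0.85,[0,0,0],[0,0,0]],
  [1,[0,0,0],[0,0,0]],
  [1,[0,0,0],[0,0,0]],
  [1,[0,0,0],[0,0,0]],
])

```text
time_s: 18.12
tcp_pos: [0.553, 0.2939, 0.0524]
orientation: [-1.673, -1.822, -0.695]
force: [-0.1, -0.8, -0.3]
finger_gap: 0.999
grip_force: 0.0
```

```bash
python3 q5.py|sed -n '1p'; python3 q6.py .055
```

```text
t 18.12 q [ 0.44  0.83 -0.85  1.95 -0.41  0.51  0.25] p [0.553  0.2939 0.0524] F [-0.1 -0.8 -0.3] gap 0.999 grip 0.0
plate 507 z 0.067 tilt along L,perp deg -0.5 -0.4 L ext [-34.2  48.6] perp ext [-29.   29.5] rect ((550.6450805664062, 303.9689636230469), (60.103416442871094, 86.17786407470703), 5.544297218322754)
boss 159 z 0.0768 tilt along L,perp deg 2.5 -3.8 L ext [-18.8  16.4] perp ext [-16.3  20.5] rect ((553.2841186523438, 295.306884765625), (37.49665451049805, 37.68577575683594), 86.91545104980469)
```

The plate top is at 67.0 mm and the boss at 77 mm, as they should be when seated. I'll back out along the tool axis.

>>> step_arm([
  [1,[0,0,-0.015],[0,0,0]],
  [1,[0,0,-0.04],[0,0,0]],
  [1,[0,0,-0.08],[0,0,0]],
  [1,[0,0,-0.13],[0,0,0]],
  [1,[0,0,-0.17],[0,0,0]],
  [1,[0,0,-0.17],[0,0,0]],
  [1,[0,0,-0.17],[0,0,0]],
])

```text
time_s: 19.1
tcp_pos: [0.5628, 0.1739, 0.1724]
orientation: [-1.673, -1.822, -0.695]
force: [0.2, 1.2, -0.8]
finger_gap: 0.997
grip_force: 0.0
```

```bash
python3 q5.py|sed -n '1p'; python3 q6.py .055
```

```text
t 19.1 q [ 0.67  0.63 -0.88  1.89 -0.42  0.84  0.27] p [0.5628 0.1739 0.1724] F [ 0.2  1.2 -0.8] gap 0.997 grip 0.0
plate 641 z 0.0664 tilt along L,perp deg 0.2 0.0 L ext [-50.   48.4] perp ext [-28.8  29.5] rect ((551.5948486328125, 296.2032165527344), (59.255859375, 100.62298583984375), 4.79485559463501)
boss 164 z 0.0763 tilt along L,perp deg 3.1 0.2 L ext [-19.9  16.4] perp ext [-17.3  19.9] rect ((552.41748046875, 295.50982666015625), (38.54763412475586, 38.142547607421875), 12.015588760375977)
```

View pics/c3.png

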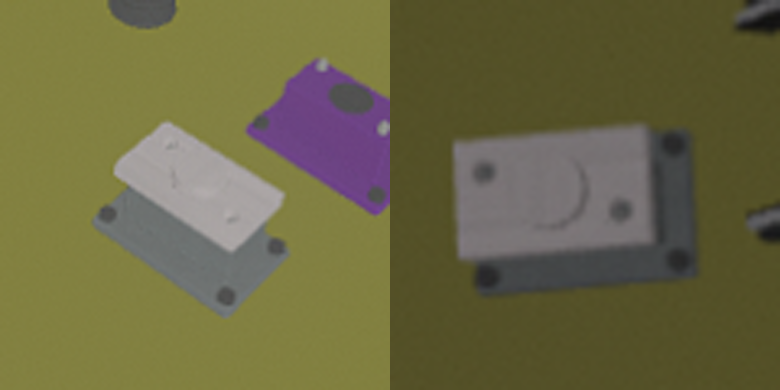

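The cover lies level and boss up on the grey body, with the pins visible in both holes at (484,172) and (620,210). It is centred within about 1 mm, and the gripper is clear. Handing it in.

```bash
python3 -c "
from station import *
print(job_done())"
```

```text
the job is handed in; nothing more can be done
None
```

The cover is turned over and seated boss up on both pins of the grey pump body, about 1 mm off centre and level by my last measurement; I handed the job in at about 19 s, and no verdict came back.

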